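# Lock in the filter holder and rinse the espresso machine

## Task

The filter holder hangs loose in the espresso machine with its handle off to the left: with closed fingers, push the handle gently round to the right until it points straight out from the front of the machine, square to it, and do not wrench it well past that. Only then push the small paddle on top of the brewing group all the way over to the right, leave it there for at least three seconds to rinse, push it all the way back to the left and draw clear. Only push with the fingertips, grip and lift nothing, and leave the mug under the spouts and the other loose things where they stand.

Things in the scene. Friction and masses are not known exactly. Their poses are not given: they have to be found in the camera images.
- machine: Compact steel espresso machine, fixed. Origin on the worktop under the vertical axis of the brewing group (steel, 77 across, heights 207 to 277); -x points out of its front, +y to the robot's left at yaw 0. Body 250 wide, 300 high, from 62 to 190 behind the axis; rail and fixed cups on top to 400. Drip tray 226 wide, to 88 in front of the axis, top at 50. Thin steam wand at the right front corner.
- portafilter (a joint): Turn of the filter holder about the vertical group axis: 0 = handle straight out of the front (machine -x), negative = that many rad to the left. Grows as the handle is pushed to the right (counter-clockwise from above). Starts -1.0 to -0.6, range -1.1 to 0.35. Stiffens: about 3 N at 150 from the axis at first, 5 N at square; stays where it is left.
- handle_mid (a point): Point on the centre line of the filter holder's dark wooden handle, 150 from the group axis, at height 195; the place to push. The handle is round, lies level and radially, 25 to 29 thick here, from 58 to 190 from the axis.
- paddle (a joint): Swing of the paddle on top of the group about the same vertical axis: 0 = fully left (shut; points 0.5 rad left of straight out), 1.0 = fully right (open; 0.5 rad right of straight out). Grows as it is pushed to the right. Starts 0 to 0.1; stops at 0 and 1.0. About 1.5 N at the knob; stays where it is left.
- paddle_knob (a point): Middle of the paddle's dark wooden knob, 70 from the group axis, height 303. The paddle is a level radial arm: steel rod 9 thick, then the knob, 17 thick, from 48 to 88 from the axis. Nothing stands above it; beside and below the knob it is free down to the filter holder's handle (top at 210).
- mug: White mug standing on the drip tray under the spouts, its handle to the left. Cup 78 across, 97 high, origin at its underside, 16 from the cup's axis towards the mug's handle (the handle is along its -y). Loose; to be left alone.
- jug: White stoneware milk jug, 79 x 125 x 170 high, right of the machine. Loose; to be left alone. Origin at the centre of its underside.
- moka_pot: Aluminium moka pot with black handle, 98 x 155 x 174 high, at the far right. Loose; to be left alone. Origin at the centre of its underside.
- canister: White lidded coffee canister, 72 across, 78 high, left of the machine. Loose; to be left alone. Origin at the centre of its underside.
- tamper: Steel coffee tamper standing on its 58 base, 82 high, in front of the machine to the left. Loose; to be left alone. Origin at the centre of its underside.
- teaspoon: Teaspoon with red handle, 132 x 26 x 11, lying in front of the machine to the right. Loose; to be left alone. Origin at its centre, underside.
- lemon: Lemon, 83 x 58 x 58, left of the machine. Loose; to be left alone. Origin at the centre of its underside.

How it is judged (in metres and radians):
On the way, in this order (a step that is already met when the one before it is completed fails the run):
1. the filter holder's handle is square to the front (within 0.12 rad) while the paddle is still to the left (value of joint portafilter between -0.12 and 0.12 rad and value of joint paddle below 0.3 rad), for 0.3 s.
2. the paddle stays fully right (above 0.85 rad) for three seconds with the handle square (value of joint paddle above 0.85 rad and value of joint portafilter between -0.12 and 0.12 rad), for 2.9 s.
3. the paddle is back fully left (below 0.15 rad) (value of joint paddle below 0.15 rad), for 0.2 s.
At the end, for the whole second after the job is handed in: The handle points straight out of the machine's front within 0.12 rad (7 degrees), the paddle is back at the left within 0.15 rad of its stop, nothing moves, and the mug still stands under the spouts within 15 mm of where it was, the other loose things within 20 mm (value of joint portafilter between -0.12 and 0.12 rad and value of joint paddle below 0.15 rad and velocity of joint portafilter between -0.05 and 0.05 rad/s and velocity of joint paddle between -0.05 and 0.05 rad/s and distance of mug from where it was at the start of the episode below 0.015 m and angle between mug's own z axis and vertical below 0.1 rad and distance of each of jug, moka_pot, canister, tamper, teaspoon, lemon from where it was at the start of the episode below 0.02 m); the robot touches nothing.
It fails at once if the handle is wrenched past square (0.22 rad) (value of joint portafilter above 0.22 rad).
It fails at once if the paddle is opened while the filter holder is not locked square (value of joint paddle above 0.35 rad and (value of joint portafilter below -0.15 rad or value of joint portafilter above 0.15 rad)).
It fails at once if the machine is gripped, or pushed harder than 30 N (contact force between the fingers and machine above 30 N).
It fails at once if the mug is lifted, shoved or tipped (distance of mug from where it was at the start of the episode above 0.02 m or angle between mug's own z axis and vertical above 0.2 rad).
It fails at once if another loose thing is moved (more than 20 mm) (distance of any of jug, moka_pot, canister, tamper, teaspoon, lemon from where it was at the start of the episode above 0.02 m).
It also fails if it takes over 64 s, if anything falls off the work surface, if the arm or the gripper's body presses on something with over 40 N, if the wrist force passes 120 N, or if a joint passes its speed limit or range.

## Robot

A 7-joint arm with a two-finger parallel gripper is mounted at the origin on a cart in front of the work surface, level with it; the furniture and walls round the work are solid. World frame = base frame: x ahead of the robot, y to its left, z up, the work surface at z = 0. Lengths are in mm, angles in rad, forces in N, time in s.
With the tool pointing down it reaches from about 425 to 950 mm from the base axis. Payload 4.7 kg.
Tool frame: the origin (TCP) lies at the very end of the fingers, on their centre line; the grasp point (between the pads) lies 19 mm behind it; z points along the fingers, y is the line along which they close (so a half turn about z gives the same grasp; the last joint's range is limited). The gripper opens to 85 mm and grips with 20 to 120 N. Pads are 22 mm wide; open, the fingers measure 114 mm over their backs; the gripper's body (76 mm by 85 mm) begins 54 mm behind the grasp point. The pads swing forward as they close: fully open they stand 13 mm farther back than shut.
Start: joints at [1.171, 0.469, -0.049, 1.532, 0.024, 1.141, -0.082], TCP at [244.641, -629.126, 231.335] pointing down, gripper open.
Joint ranges: [-2.59, 2.59], [-0.33, 1.99], [-1.39, 1.29], [0.1, 2.45], [-1.04, 4.18], [0.21, 1.99], [-2.66, 2.66]. Speed limits (rad/s): [2.57, 2.57, 3.14, 3.14, 3.14, 3.14, 3.14].

## Interface

Orientations are given as a unit quaternion [x, y, z, w].
In Python, from rig import r gives the robot as it stands.
- The arm moves only by the shell command python3 -m inch 'ROWS' [FORCE]. ROWS is JSON, a list that holds one entry, the list of rows, each a list of 7 numbers: the turn, a rotation vector about the tool's x, y, z in degrees, then the shift along the tool's x, y, z in m, then the opening, from -1 (shut) to 1 (fully open). In form: [[[ax, ay, az, x, y, z, hand], ...]]. A call has 1 to 12 rows; each row is the pose to reach, as a shift and turn from the pose commanded when the call began, along the tool's axes at that moment; what a row does not reach only later rows make up. A row lasts 1/12 s, in which the tool goes at most 41.7 mm and 7.16 degrees, less where a joint would pass 70% of its speed; a pose out of reach is approached as far as the arm can. A call with a gripper value outside its range is refused whole. The fingers move at their own pace and stop on an object; FORCE is the grip in N (left out, the last holds). Time passes only in rows, so rows that repeat a pose let the fingers close. It gives the time, the measured TCP pose, the force, the opening and the grip force at its end, in the units of the state.
- r.read_state(): the state, without advancing time (a new reading comes with each control period).
- r.capture(name): name is "scene" or "top" or "wrist"; returns the picture (400x640x3 uint8, red, green, blue); there is no depth.
- r.get_calibration(name): a dict with "camera_matrix" (3x3 intrinsics, pixels), "pose" (4x4, takes a point from camera to world coordinates); the wrist camera has in their place "mount" (4x4, takes a point from camera to tool coordinates, whose origin is the TCP and whose axes are the flange's). Camera axes: x right, y up, looking along -z (the intrinsics and any distortion apply to the point x, -y, -z); pixel columns grow to the right and rows downward; lengths in mm; the calibration is good to about 2 mm. The wrist camera is an equidistant fisheye: a pixel r from the principal point sees the ray r / f radians off the axis. A picture is of the moment at which its call begins: read the wrist's pose just before it. get_calibration takes no time and is no camera call.
- r.close_job(): hands the job in; it is judged then, once.
The state is a dict: "clock": time; "qpos": joint angles; "joint_vel": joint speeds; "joint_efforts": joint torques, N m; "ee_pos": TCP position; "ee_rot": TCP orientation; "contact_force": force on the tool from outside, world axes, zero at the start; "torque": the same for the moment, N m; "opening": finger opening in mm; "grip_force": force on a finger pad.
Only numpy, scipy, OpenCV 4.12 (cv2) and the standard library are available. Lean on these libraries where they do the work, as an engineer would, in place of code of your own. Each camera call takes 0.05 s, during which the arm holds its last target. There are 200 camera calls.

## Working session

There is one attempt and no reset: what is moved stays moved. The work goes in short steps, Python scripts to look and compute and a shell command to move; the robot and the scene stay as the last step left them, time stands still between calls to the robot, and variables do not carry over. Pictures are saved under pics/ and viewed, at most 10 in all, crops included, and the job is handed in when it is done.

```bash
mkdir -p pics
python3 - <<'E'
from rig import r
import cv2,json
s=r.read_state();print(s)
for n in("scene","top"):
    im=r.capture(n);cv2.imwrite(f"pics/{n}0.png",im[:,:,::-1]);c=r.get_calibration(n);print(n,{k:(v.tolist() if hasattr(v,'tolist') else v) for k,v in c.items()})
E
```

```text
{'clock': 0.0, 'qpos': array([ 1.17111821,  0.46946965, -0.04856397,  1.53372026,  0.02412697,
        1.1409995 , -0.08230028]), 'joint_vel': array([-1.73068399e-03,  1.00392714e-03, -1.01845977e-03, -1.56129051e-03,
       -3.35149628e-04,  1.16861376e-03,  7.16817769e-05]), 'joint_efforts': array([ 5.01866452e-04, -5.10312974e+01, -4.68277058e-02, -2.37712616e+01,
        1.06453610e-02,  7.52789725e-03,  1.27906134e-05]), 'ee_pos': array([ 244.34831803, -628.57987502,  230.23116961]), 'ee_rot': array([ 9.82862680e-01,  1.84336491e-01, -2.40675066e-04, -9.75988256e-04]), 'contact_force': array([ 1.05385837, -0.51667678, -0.08947679]), 'torque': array([ 0.01469882, -0.00623566,  0.01442283]), 'grip_force': 0.0, 'opening': 85.26471804421136}
scene {'camera_matrix': [[474.19698382601814, 0.0, 320.07113820993453], [0.0, 474.19698382601814, 198.74125459211643], [0.0, 0.0, 1.0]], 'pose': [[0.9152832787027297, 0.2784794641625158, -0.29104245011155894, 91.68347701133838], [-0.4023295646587478, 0.6673233054780143, -0.6267459831282519, -899.39890922853], [0.019683524295300864, 0.690745100601991, 0.7228303845755666, 1213.9907417914378], [0.0, 0.0, 0.0, 1.0]]}
top {'camera_matrix': [[430.74850237643807, 0.0, 319.56966357882357], [0.0, 430.74850237643807, 196.5613107123632], [0.0, 0.0, 1.0]], 'pose': [[0.3750090700098971, 0.7302564783878193, -0.5710461217650745, -439.26230707244423], [-0.92692953442258, 0.2867226431164645, -0.2420573571272886, -432.11754625787796], [-0.013032099809747918, 0.6200932201668786, 0.7844198892669791, 1492.8426032891261], [0.0, 0.0, 0.0, 1.0]]}
```

View pics/scene0.png

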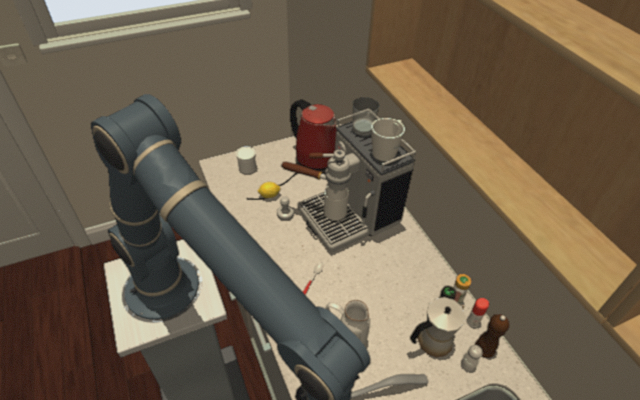

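View pics/top0.png

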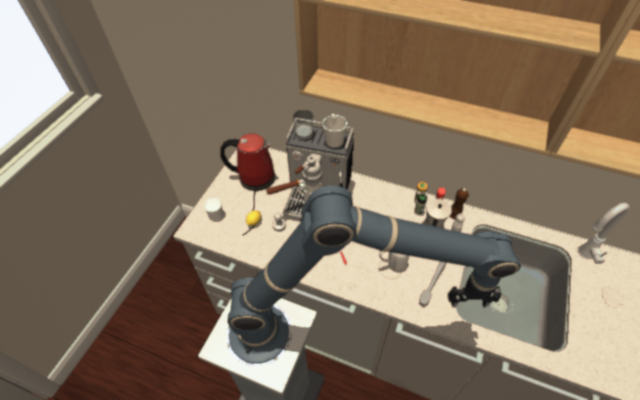

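The scene view shows the machine near (360,180), with its handle at about (300,170). The top view shows it near (315,170), with its handle at about (283,186). Next I'll enlarge both.

Run:
```python
import cv2
a=cv2.imread("pics/scene0.png")[90:250,270:420];b=cv2.imread("pics/top0.png")[95:225,255:375]
cv2.imwrite("pics/s1.png",cv2.resize(a,(750,600)[:1]+(600,) if 0 else None,fx=3.75,fy=3.75,interpolation=2))
cv2.imwrite("pics/t1.png",cv2.resize(b,None,fx=4.5,fy=4.5,interpolation=2))
```

```text
(no output)
```

View pics/s1.png

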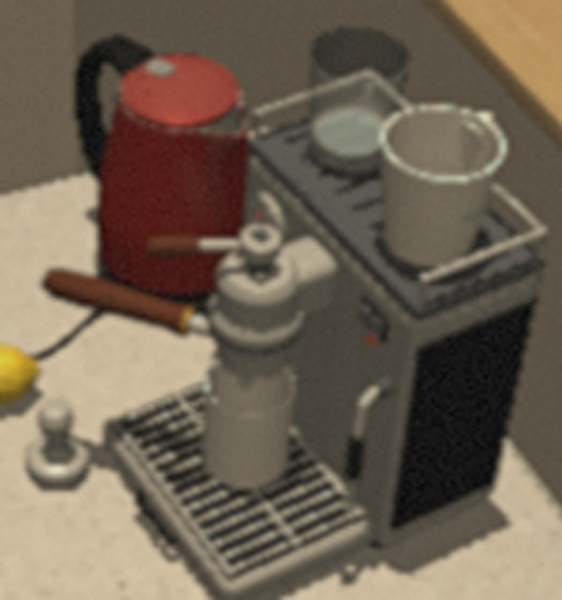

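View pics/t1.png

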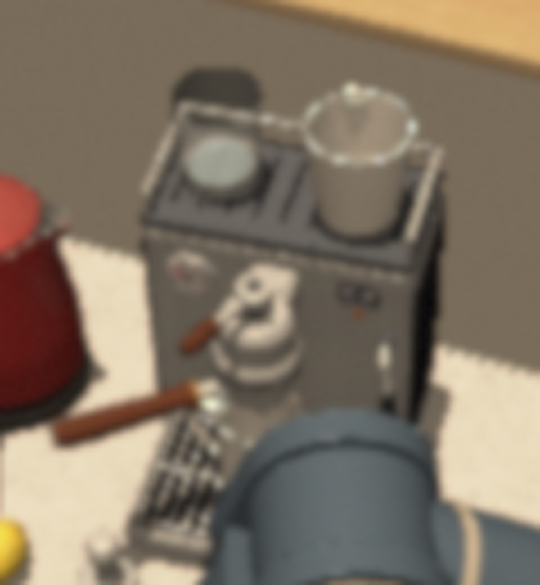

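Pixel positions in the crops: in the scene crop, the handle runs from (50,280) to (190,318), the paddle knob from (150,245) to (198,243), and the tray corners are at (112,428) and (228,580). In the top crop, the handle end is at (58,435), the knob tip at (185,350), and the body's front top edge runs from (142,228) to (412,270). I'll fit the machine pose to these.

```bash
cat > h.py <<'E'
from rig import r
import numpy as np, cv2
from scipy.optimize import least_squares
from scipy.spatial.transform import Rotation as R
def proj(n,P):
    c=r.get_calibration(n);T=np.linalg.inv(c["pose"]);p=np.atleast_2d(P)@T[:3,:3].T+T[:3,3]
    p=p*[1,-1,-1];q=p@np.array(c["camera_matrix"]).T;return q[:,:2]/q[:,2:]
def world(m,P):
    c,s=np.cos(m[2]),np.sin(m[2]);P=np.atleast_2d(P).astype(float)
    return np.c_[m[0]+c*P[:,0]-s*P[:,1],m[1]+s*P[:,0]+c*P[:,1],P[:,2]]
def rad(a,d,z):return [-d*np.cos(a),-d*np.sin(a),z]
E
python3 - <<'E'
from h import *
S=[(112,428),(228,580),(415,315),(540,265),(375,545),(150,245),(198,243),(48,280),(188,318),(262,237)]
T=[(142,228),(412,270),(185,350),(215,325),(58,435),(200,393),(133,535),(252,285)]
S=np.array(S)/3.75+[270,90];T=np.array(T)/4.5+[255,95]
def f(m):
    h,k=m[3],m[4]-.5
    A=[(-88,113,50),(-88,-113,50),(62,-125,300),(190,-125,300),(62,-125,0),rad(k,88,303),rad(k,48,303),rad(h,190,195),rad(h,58,195),(0,0,303)]
    B=[(62,125,300),(62,-125,300),rad(k,88,303),rad(k,48,303),rad(h,190,195),rad(h,58,195),(-88,113,50),(0,0,303)]
    return np.r_[proj("scene",world(m,A))-S,proj("top",world(m,B))-T]
o=least_squares(lambda m:f(m).ravel(),[600,200,0,-.8,0],loss="soft_l1",x_scale=[100,100,1,1,1])
print(o.x.round(3));print(f(o.x).round(1).tolist())
m=o.x
for n,p in dict(handle=rad(m[3],150,195),sq=rad(0,150,195),knob=rad(m[4]-.5,70,303),knobR=rad(.5,70,303)).items():print(n,world(m,p).round(0))
E
```

```text
[ 5.81997e+02  3.09150e+01  1.17000e-01 -9.32000e-01  4.40000e-02]
[[-3.9, -3.4], [-0.1, 2.2], [0.9, 0.1], [3.4, -1.3], [1.2, 5.6], [-0.7, 0.6], [0.3, 0.6], [-0.5, -0.3], [0.3, 1.3], [-0.4, 1.7], [-1.4, -2.9], [0.8, -0.6], [-0.7, -0.2], [0.0, -0.8], [-1.5, 0.2], [-1.0, -0.2], [-3.3, -2.8], [0.4, 1.0]]
handle [[479. 140. 195.]]
sq [[433.  13. 195.]]
knob [[516.  54. 303.]]
knobR [[525. -10. 303.]]
```

```bash
python3 -m inch '[[[0,0,7,0,0,-0.04,-1],[0,0,14,0,0,-0.08,-1],[0,0,21,0,0,-0.12,-1],[0,0,21.3,0,0,-0.16,-1],[0,0,21.3,0,0,-0.2,-1],[0,0,21.3,0,0,-0.2,-1]]]'
python3 - <<'E'
from h import *
def ray(n,u,v,z):
    c=r.get_calibration(n);K=np.array(c["camera_matrix"]);d=np.linalg.inv(K)@[u,v,1]*[1,-1,-1];T=np.array(c["pose"]);d=T[:3,:3]@d;return T[:3,3]+d*(z-T[2,3])/d[2]
for z in(0,100,200): print(z,ray("top",257,188,z).round(),ray("top",273,182,z).round(),ray("top",240,150,z).round())
print(r.read_state()["ee_rot"].round(3))
E
```

```text
clock: 0.6
ee_pos: [245.5, -631.2, 441.0]
ee_rot: [1.0, -0.0, 0.003, 0.007]
contact_force: [-1.1, -0.3, 1.1]
opening: 12.3
grip_force: 0.0
0 [590. 309.   0.] [648. 257.   0.] [773. 496.   0.]
100 [521. 259. 100.] [575. 211. 100.] [692. 433. 100.]
200 [452. 210. 200.] [503. 165. 200.] [611. 371. 200.]
[ 1.    -0.     0.003  0.007]
```

```bash
python3 -m inch '[[[0,0,0,0.025,-0.03,0,-1],[0,0,0,0.05,-0.06,0,-1],[0,0,0,0.075,-0.09,0,-1],[0,0,0,0.1,-0.12,0,-1],[0,0,0,0.125,-0.15,0,-1],[0,0,0,0.15,-0.18,0,-1],[0,0,0,0.175,-0.21,0,-1],[0,0,0,0.2,-0.24,0,-1],[0,0,0,0.225,-0.27,0,-1],[0,0,0,0.235,-0.31,0,-1],[0,0,0,0.24,-0.35,0,-1],[0,0,0,0.24,-0.35,0,-1]]]'
```

```text
clock: 1.6
ee_pos: [487.9, -269.1, 431.4]
ee_rot: [1.0, 0.007, 0.001, -0.002]
contact_force: [0.9, 0.9, 0.6]
opening: -0.3
grip_force: 0.0
```

```bash
python3 -m inch '[[[0,3,0,0,-0.04,0,-1],[0,6,0,0,-0.08,0,-1],[0,9,0,0,-0.12,0,-1],[0,12,0,0,-0.16,0,-1],[0,15,0,0,-0.2,0,-1],[0,18,0,0,-0.24,0,-1],[0,21,0,0,-0.28,0,-1],[0,24,0,0,-0.32,0,-1],[0,27,0,0,-0.36,0,-1],[0,30,0,0,-0.4,0,-1],[0,30,0,0.01,-0.43,0,-1],[0,30,0,0.02,-0.45,0,-1]]]'; python3 -c "
from h import *
print(r.read_state()['qpos'].round(2))"
```

```text
clock: 2.6
ee_pos: [503.5, 174.9, 431.5]
ee_rot: [0.966, 0.002, 0.26, 0.0]
contact_force: [-0.1, -0.7, -0.1]
opening: -0.2
grip_force: 0.0
[ 0.35 -0.12 -0.8   1.86  0.18  0.9  -2.11]
```

```bash
python3 -m inch '[[[0,0,0,-0.014,0,0.028,-1],[0,0,0,-0.028,0,0.056,-1],[0,0,0,-0.042,0,0.084,-1],[0,0,0,-0.056,0,0.112,-1],[0,0,0,-0.07,0,0.14,-1],[0,0,0,-0.084,0,0.168,-1],[0,0,0,-0.098,0,0.196,-1],[0,0,0,-0.104,0,0.211,-1],[0,0,0,-0.11,0,0.223,-1],[0,0,0,-0.11,0,0.223,-1]]]'
python3 - <<'E'
from h import *
a=r.capture("scene")[90:250,230:420];b=r.capture("top")[95:225,225:375]
a=cv2.resize(a,None,fx=2.6,fy=2.6,interpolation=2);b=cv2.resize(b,None,fx=2.0,fy=2.0*416/260 if 0 else 2.0,interpolation=2)
b=cv2.copyMakeBorder(b,0,a.shape[0]-b.shape[0],0,0,0)
cv2.imwrite("pics/c2.png",np.hstack([a,b])[:,:,::-1])
E
```

```text
clock: 3.43
ee_pos: [520.0, 168.3, 199.9]
ee_rot: [0.968, -0.0, 0.251, 0.0]
contact_force: [-0.3, 0.5, -0.4]
opening: 0.5
grip_force: 0.0
```

View pics/c2.png

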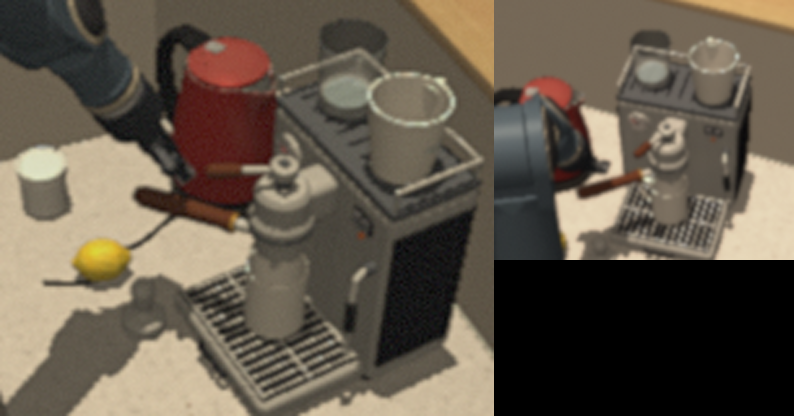

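The fingertip sits behind the handle, on its left side, at about (185,175) in the left crop. Nothing is touched. Next I'll work out the arc.

```bash
python3 -m inch '[[[0,0,0,0,0,0,-1],[0,0,0,0,0,0,-1]]]'
cat > path.py <<'E'
from h import *
m=[582,31,.117]
def plan(ths,rr=150,z=186,f0=None):
    s=r.read_state();Rt=R.from_quat(s["ee_rot"]);p0=s["ee_pos"];print(p0.round(1),s["contact_force"].round(1))
    for t in ths:
        a=t+m[2];c=np.array([m[0]-rr*np.cos(a),m[1]-rr*np.sin(a)]);T=np.array([np.sin(a),-np.cos(a)])
        d=13.5+12*abs(T[0])+14.5*abs(T[1]);w=np.r_[c-d*T,z]
        print(round(t,2),w.round(0),(Rt.inv().apply(w-p0)/1000).round(3))
E
python3 -c "
from path import *
plan(np.arange(-1.0,.06,.1))"
```

```text
clock: 3.7
ee_pos: [520.0, 170.3, 201.8]
ee_rot: [0.968, 0.001, 0.252, -0.001]
contact_force: [-0.1, 1.0, -0.3]
opening: -0.1
grip_force: 0.0
[520.  170.3 201.8] [-0.1  1.  -0.3]
-1.0 [511. 167. 186.] [-0.015  0.003  0.01 ]
-0.9 [498. 160. 186.] [-0.027  0.011  0.003]
-0.8 [486. 151. 186.] [-0.037  0.019 -0.003]
-0.7 [475. 140. 186.] [-0.048  0.03  -0.008]
-0.6 [464. 129. 186.] [-0.057  0.041 -0.014]
-0.5 [455. 116. 186.] [-0.065  0.054 -0.018]
-0.4 [447. 102. 186.] [-0.072  0.068 -0.022]
-0.3 [440.  88. 186.] [-0.078  0.082 -0.025]
-0.2 [435.  72. 186.] [-0.082  0.098 -0.028]
-0.1 [432.  57. 186.] [-0.085  0.113 -0.03 ]
-0.0 [430.  43. 186.] [-0.087  0.127 -0.031]
```

```bash
python3 -m inch '[[[0,0,0,-0.004,0.003,0.002,-1],[0,0,0,-0.008,0.003,0.009,-1],[0,0,0,-0.008,0.003,0.009,-1],[0,0,0,-0.008,0.003,0.009,-1]]]';python3 -c "
from h import *
print(r.read_state()['qpos'].round(3))"
```

```text
clock: 4.03
ee_pos: [517.6, 166.4, 189.9]
ee_rot: [0.968, 0.0, 0.252, -0.001]
contact_force: [0.9, 0.6, 0.1]
opening: 0.2
grip_force: 0.0
[-0.517  0.131 -0.011  2.226  0.657  0.414 -2.656]
```

```bash
python3 -m inch '[[[0,0,0,0.02,0,-0.035,-1],[0,0,0,0.045,0,-0.078,-1],[0,0,7,0.045,0,-0.078,-1],[0,0,14,0.045,0,-0.078,-1],[0,0,21,0.045,0,-0.078,-1],[0,0,28,0.045,0,-0.078,-1],[0,0,35,0.045,0,-0.078,-1],[0,0,42,0.045,0,-0.078,-1],[0,0,49,0.045,0,-0.078,-1],[0,0,56,0.045,0,-0.078,-1],[0,0,63,0.045,0,-0.078,-1],[0,0,70,0.045,0,-0.078,-1]]]';python3 -m inch '[[[0,0,7,0,0,0,-1],[0,0,14,0,0,0,-1],[0,0,20,0,0,0,-1],[0,0,20,0,0,0,-1],[0,0,20,0,0,0,-1]]]';python3 -c "
from h import *
s=r.read_state();print(s['qpos'].round(3));print(R.from_quat(s['ee_rot']).as_matrix().round(2))"
```

```text
clock: 5.03
ee_pos: [539.3, 167.7, 268.2]
ee_rot: [0.926, -0.302, 0.212, -0.082]
contact_force: [-0.4, 0.4, -1.7]
opening: 0.0
grip_force: 0.0
clock: 5.45
ee_pos: [559.7, 165.7, 253.1]
ee_rot: [0.863, -0.453, 0.188, -0.117]
contact_force: [0.4, 0.5, -1.4]
opening: 0.2
grip_force: 0.0
[-1.526  0.239  1.281  2.086 -0.247  0.556 -2.66 ]
[[ 0.52 -0.74  0.43]
 [-0.83 -0.56  0.03]
 [ 0.22 -0.37 -0.9 ]]
```

```bash
python3 -m inch '[[[0,0,-7,-0.005,0,-0.035,-1],[0,0,-14,-0.01,0,-0.07,-1],[0,0,-21,-0.0145,-0.002,-0.102,-1],[0,0,-28,-0.0145,-0.002,-0.102,-1],[0,0,-35,-0.0145,-0.002,-0.102,-1],[0,0,-42,-0.0145,-0.002,-0.102,-1],[0,0,-49,-0.0145,-0.002,-0.102,-1],[0,0,-56,-0.0145,-0.002,-0.102,-1],[0,0,-63,-0.0145,-0.002,-0.102,-1],[0,0,-70,-0.0145,-0.002,-0.102,-1],[0,0,-77,-0.0145,-0.002,-0.102,-1],[0,0,-84,-0.0145,-0.002,-0.102,-1]]]';python3 -c "
from h import *
s=r.read_state();print(s['qpos'].round(3));print(R.from_quat(s['ee_rot']).as_matrix().round(2))"; python3 -m inch '[[[0,0,-7,0,0,0,-1],[0,0,-14,0,0,0,-1],[0,0,-21,0,0,0,-1],[0,0,-28,0,0,0,-1],[0,0,-35,0,0,0,-1],[0,0,-42,0,0,0,-1],[0,0,-49,0,0,0,-1],[0,0,-56,0,0,0,-1],[0,0,-63,0,0,0,-1],[0,0,-63,0,0,0,-1]]]';python3 -c "
from h import *
s=r.read_state();print(s['qpos'].round(3));print(R.from_quat(s['ee_rot']).as_matrix().round(2))"
```

```text
clock: 6.45
ee_pos: [509.2, 175.5, 344.7]
ee_rot: [0.971, 0.093, 0.221, 0.003]
contact_force: [0.5, -0.2, -0.4]
opening: 0.0
grip_force: 0.0
[-1.173 -0.095  0.621  2.017  0.342  0.825 -2.108]
[[ 0.89  0.18  0.43]
 [ 0.18 -0.98  0.03]
 [ 0.43  0.05 -0.9 ]]
clock: 7.28
ee_pos: [509.2, 175.7, 344.4]
ee_rot: [0.781, 0.585, 0.187, 0.118]
contact_force: [0.2, -0.3, -0.2]
opening: 0.5
grip_force: 0.0
[-1.283 -0.109  0.72   2.02   0.367  0.832 -1.034]
[[ 0.25  0.87  0.43]
 [ 0.96 -0.29  0.03]
 [ 0.15  0.4  -0.9 ]]
```

```bash
sed -i 's/d=13.5+12.*; *w=/d=28;w=/' path.py; python3 -c "
from path import *
s=r.read_state();print(((R.from_quat(s['ee_rot']).inv().apply(np.array([518,172,187])-s['ee_pos']))/1000).round(3))"
```

```text
[-0.026 -0.055  0.146]
```

```bash
python3 -m inch '[[[0,0,0,-0.006,-0.012,0.032,-1],[0,0,0,-0.012,-0.024,0.064,-1],[0,0,0,-0.018,-0.036,0.096,-1],[0,0,0,-0.022,-0.046,0.122,-1],[0,0,0,-0.026,-0.055,0.146,-1],[0,0,0,-0.026,-0.055,0.146,-1],[0,0,0,-0.026,-0.055,0.146,-1]]]';python3 -c "
from path import *
print(r.read_state()['qpos'].round(3));plan(np.arange(-1.0,.06,.1))"
```

```text
clock: 7.87
ee_pos: [517.0, 171.9, 185.0]
ee_rot: [0.782, 0.583, 0.185, 0.117]
contact_force: [0.5, 0.4, -0.2]
opening: -0.2
grip_force: 0.0
[-1.179  0.168  0.769  2.224  0.1    0.383 -0.816]
[517.  171.9 185. ] [ 0.5  0.4 -0.2]
-1.0 [508. 165. 186.] [-0.009 -0.005 -0.005]
-0.9 [495. 157. 186.] [-0.02  -0.014 -0.011]
-0.8 [483. 147. 186.] [-0.032 -0.022 -0.016]
-0.7 [472. 137. 186.] [-0.045 -0.028 -0.021]
-0.6 [462. 125. 186.] [-0.058 -0.034 -0.026]
-0.5 [453. 113. 186.] [-0.072 -0.038 -0.03 ]
-0.4 [446. 100. 186.] [-0.087 -0.04  -0.034]
-0.3 [440.  86. 186.] [-0.102 -0.042 -0.037]
-0.2 [435.  71. 186.] [-0.117 -0.042 -0.039]
-0.1 [432.  56. 186.] [-0.132 -0.04  -0.041]
-0.0 [430.  41. 186.] [-0.147 -0.037 -0.042]
```

```bash
python3 -m inch '[[[0,0,0,-0.009,-0.005,-0.005,-1],[0,0,0,-0.015,-0.01,-0.008,-1],[0,0,0,-0.02,-0.014,-0.011,-1],[0,0,0,-0.026,-0.018,-0.014,-1],[0,0,0,-0.032,-0.022,-0.016,-1],[0,0,0,-0.038,-0.025,-0.019,-1],[0,0,0,-0.045,-0.028,-0.021,-1],[0,0,0,-0.051,-0.031,-0.024,-1],[0,0,0,-0.058,-0.034,-0.026,-1],[0,0,0,-0.065,-0.036,-0.028,-1],[0,0,0,-0.072,-0.038,-0.03,-1]]]';python3 -c "
from path import *
print(r.read_state()['qpos'].round(3));plan(np.arange(-.5,.06,.1))"
```

```text
clock: 8.78
ee_pos: [457.0, 115.8, 190.4]
ee_rot: [0.781, 0.583, 0.192, 0.117]
contact_force: [3.5, 2.1, -0.2]
opening: -0.1
grip_force: 1.7
[-1.293 -0.049  0.864  2.374  0.465  0.406 -1.103]
[457.  115.8 190.4] [ 3.5  2.1 -0.2]
-0.5 [453. 113. 186.] [-0.004 -0.004  0.002]
-0.4 [446. 100. 186.] [-0.019 -0.007 -0.002]
-0.3 [440.  86. 186.] [-0.034 -0.008 -0.005]
-0.2 [435.  71. 186.] [-0.049 -0.008 -0.008]
-0.1 [432.  56. 186.] [-0.064 -0.006 -0.01 ]
-0.0 [430.  41. 186.] [-0.079 -0.004 -0.011]
```

```bash
python3 -c "
from path import *
plan(np.arange(-.4,.06,.1),135)"
```

```text
[457.  115.8 190.4] [ 3.5  2.1 -0.2]
-0.4 [460.  96. 186.] [-0.019  0.007  0.004]
-0.3 [454.  83. 186.] [-0.033  0.005  0.001]
-0.2 [450.  70. 186.] [-0.046  0.005 -0.001]
-0.1 [447.  57. 186.] [-0.06   0.006 -0.003]
-0.0 [445.  43. 186.] [-0.073  0.009 -0.004]
```

```bash
python3 -m inch '[[[0,0,0,-0.005,0,0.001,-1],[0,0,0,-0.01,0.002,0.002,-1],[0,0,0,-0.015,0.004,0.003,-1],[0,0,0,-0.02,0.005,0.003,-1],[0,0,0,-0.026,0.005,0.002,-1],[0,0,0,-0.033,0.005,0.001,-1],[0,0,0,-0.04,0.005,0,-1],[0,0,0,-0.046,0.005,-0.001,-1],[0,0,0,-0.05,0.005,-0.001,-1],[0,0,0,-0.053,0.006,-0.002,-1],[0,0,0,-0.053,0.006,-0.002,-1]]]';python3 - <<'E'
from path import *
print(r.read_state()['qpos'].round(3));plan(np.arange(-.2,.06,.1),135)
a=r.capture("scene")[110:260,250:400];b=r.capture("top")[95:225,225:375]
cv2.imwrite("pics/full3.png",r.capture("top")[:,:,::-1])
a=cv2.resize(a,None,fx=2.6,fy=2.6,interpolation=2);b=cv2.resize(b,None,fx=2.6,fy=2.6,interpolation=2)
b=cv2.copyMakeBorder(b,0,a.shape[0]-b.shape[0],0,0,0)
cv2.imwrite("pics/c3.png",np.hstack([a,b])[:,:,::-1])
E
```

```text
clock: 9.7
ee_pos: [444.1, 60.3, 181.9]
ee_rot: [0.782, 0.584, 0.185, 0.117]
contact_force: [1.3, 0.7, 0.6]
opening: -0.2
grip_force: 1.0
[-1.229 -0.111  0.911  2.424  0.494  0.393 -1.011]
[444.1  60.3 181.9] [1.3 0.7 0.6]
-0.2 [450.  70. 186.] [ 0.011  0.004 -0.001]
-0.1 [447.  57. 186.] [-0.002  0.005 -0.003]
0.0 [445.  43. 186.] [-0.016  0.007 -0.004]
```

View pics/c3.png

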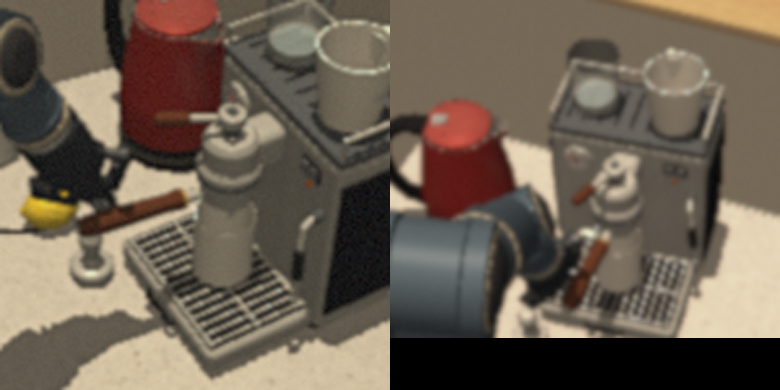

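The handle is now nearly square. In the scene crop it runs from tip (82,227) to inner end (186,194), and in the top crop from (185,300) to (214,240). Next I'll refit the angles.

Run:
```python
from h import *
S=np.array([(127,240),(212,368),(327,167),(157,118),(82,227),(186,194),(232,113)])/2.6+[250,110]
T=np.array([(163,103),(316,133),(185,196),(185,300),(214,240),(293,330),(229,160)])/2.6+[225,95]
def f(m):
    h,k=m[3],m[4]-.5
    A=[(-88,113,50),(-88,-113,50),(62,-125,300),rad(k,88,303),rad(h,190,195),rad(h,58,195),(0,0,303)]
    B=[(62,125,300),(62,-125,300),rad(k,88,303),rad(h,190,195),rad(h,58,195),(-88,-113,50),(0,0,303)]
    return np.r_[proj("scene",world(m,A))-S,proj("top",world(m,B))-T]
o=least_squares(lambda m:f(m).ravel(),[582,31,.1,-.1,0],loss="soft_l1",x_scale=[100,100,1,1,1])
print(o.x.round(3));print(f(o.x).round(1).tolist())
```

```text
[ 5.88492e+02  3.04690e+01  9.80000e-02 -1.07000e-01  4.60000e-02]
[[-0.7, -2.6], [0.3, -5.3], [7.5, -0.1], [1.0, -0.3], [0.2, 0.3], [0.9, 1.3], [2.3, 0.9], [-1.2, 6.8], [1.7, 7.7], [-0.2, 0.8], [-3.2, 2.2], [-0.2, 0.0], [-3.7, -0.3], [-0.9, 1.7]]
```

```bash
python3 -m inch '[[[0,0,0,-0.004,0.002,-0.001,-1],[0,0,0,-0.008,0.004,-0.002,-1],[0,0,0,-0.012,0.005,-0.003,-1],[0,0,0,-0.015,0.006,-0.003,-1],[0,0,0,-0.015,0.006,-0.003,-1],[0,0,0,-0.015,0.006,-0.003,-1],[0,0,0,-0.015,0.006,-0.003,-1]]]'
python3 - <<'E'
from h import *
b=r.capture("wrist");cv2.imwrite("pics/w.png",b[:,:,::-1]);s=r.read_state();print(s['qpos'].round(3))
a=r.capture("scene")[110:260,250:400];b=r.capture("top")[95:225,225:375]
a=cv2.resize(a,None,fx=2.6,fy=2.6,interpolation=2);b=cv2.resize(b,None,fx=2.6,fy=2.6,interpolation=2)
b=cv2.copyMakeBorder(b,0,a.shape[0]-b.shape[0],0,0,0)
cv2.imwrite("pics/c4.png",np.hstack([a,b])[:,:,::-1])
E
```

```text
clock: 10.43
ee_pos: [444.9, 44.6, 185.0]
ee_rot: [0.782, 0.584, 0.185, 0.117]
contact_force: [-0.6, -0.3, -0.9]
opening: 0.2
grip_force: 0.4
[-1.219 -0.135  0.936  2.423  0.498  0.403 -0.973]
```

View pics/c4.png

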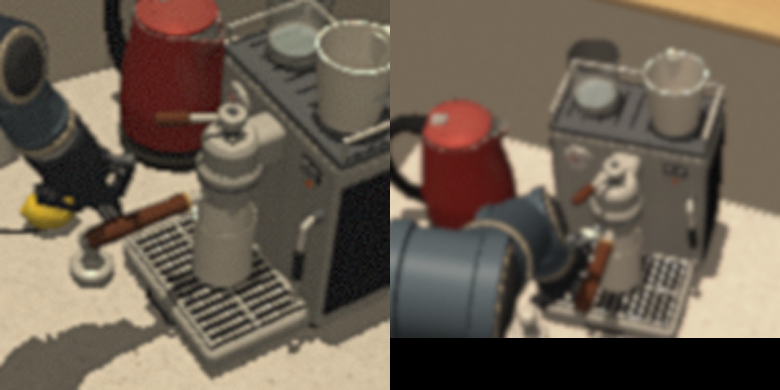

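Run:
```python
from h import *
S=np.array([(88,241),(188,200)])/2.6+[250,110]
T=np.array([(196,303),(218,240)])/2.6+[225,95]
for m in([582,31,.117],[588,30.5,.098],[585,31,.14]):
    for n,P in(("scene",S),("top",T)):
        f=lambda q:(proj(n,world([m[0]+q[1],m[1]+q[2],m[2]],[rad(q[0],190,195),rad(q[0],58,195)]))-P).ravel()
        o=least_squares(f,[0,0,0],x_scale=[.1,10,10]);print(m,n,o.x.round(3))
```

```text
[582, 31, 0.117] scene [0.008 3.701 3.263]
[582, 31, 0.117] top [ 0.029 14.236  3.679]
[588, 30.5, 0.098] scene [ 0.027 -2.299  3.763]
[588, 30.5, 0.098] top [0.048 8.236 4.179]
[585, 31, 0.14] scene [-0.015  0.701  3.263]
[585, 31, 0.14] top [6.0000e-03 1.1236e+01 3.6790e+00]
```

```bash
python3 - <<'E'
from h import *
def ray(n,u,v,z):
    c=r.get_calibration(n);K=np.array(c["camera_matrix"]);d=np.linalg.inv(K)@[u,v,1]*[1,-1,-1];T=np.array(c["pose"]);d=T[:3,:3]@d;return T[:3,3]+d*(z-T[2,3])/d[2]
def ya(n,a,b,s,o,z):
    A=ray(n,*(np.array(a)/s+o),z);B=ray(n,*(np.array(b)/s+o),z);d=A-B;print(n,A.round(),B.round(),np.linalg.norm(d).round(),np.arctan2(-d[0],d[1]).round(3))
ya("top",(142,228),(412,270),4.5,[255,95],300)
ya("scene",(127,240),(212,368),2.6,[250,110],50)
ya("scene",(112,428),(228,580),3.75,[270,90],50)
E
python3 -c "
import cv2
b=cv2.imread('pics/full3.png')[120:220,270:370]
cv2.imwrite('pics/t5.png',cv2.resize(b,None,fx=6,fy=6,interpolation=2))"
```

```text
top [617. 151. 300.] [654. -84. 300.] 238.0 0.159
scene [488. 122.  50.] [ 503. -109.   50.] 232.0 0.065
scene [488. 113.  50.] [512. -84.  50.] 198.0 0.121
```

View pics/t5.png

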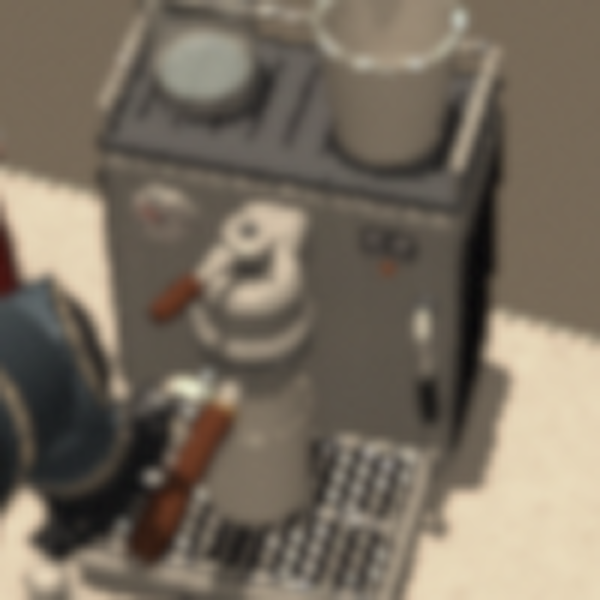

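Run:
```python
from h import *
def ray(n,u,v,z):
    c=r.get_calibration(n);K=np.array(c["camera_matrix"]);d=np.linalg.inv(K)@[u,v,1]*[1,-1,-1];T=np.array(c["pose"]);d=T[:3,:3]@d;return T[:3,3]+d*(z-T[2,3])/d[2]
for a,b in(((105,150),(463,210)),((103,152),(465,207))):
    A,B=[ray("top",270+p[0]/6,120+p[1]/6,300) for p in(a,b)];d=A-B;print(A.round(),B.round(),np.linalg.norm(d),np.arctan2(-d[0],d[1]))
```

```text
[621. 149. 300.] [655. -86. 300.] 237.4724397865364 0.14305256144212067
[619. 149. 300.] [658. -87. 300.] 238.98276864737153 0.1636678858292053
```

```bash
cat > pad.py <<'E'
from h import *
m=[583,31,.125]
def tool(ws):
    s=r.read_state();Rt=R.from_quat(s["ee_rot"]);p0=s["ee_pos"];print(p0.round(1))
    for w in ws:print(np.round(w,0),(Rt.inv().apply(np.array(w)-p0)/1000).round(3))
def arc(ps,d,rr=72,z=292):
    o=[]
    for p in ps:
        a=p-.5+m[2];o.append([m[0]-rr*np.cos(a)-d*np.sin(a),m[1]-rr*np.sin(a)+d*np.cos(a),z])
    return o
E
python3 -c "
from pad import *
tool([[445,75,187],[442,95,210],[440,98,292],[528,93,292]])"
```

```text
[445.2  44.8 185.2]
[445  75 187] [ 0.029 -0.008 -0.001]
[442  95 210] [ 0.051 -0.007 -0.022]
[440  98 292] [ 0.066  0.023 -0.097]
[528  93 292] [ 0.083  0.101 -0.059]
```

```bash
python3 -m inch '[[[0,0,0,0.015,-0.004,0,-1],[0,0,0,0.029,-0.008,-0.001,-1],[0,0,0,0.051,-0.007,-0.022,-1],[0,0,0,0.059,0.008,-0.06,-1],[0,0,0,0.066,0.023,-0.097,-1],[0,0,0,0.066,0.023,-0.097,-1],[0,0,0,0.072,0.05,-0.084,-1],[0,0,0,0.078,0.076,-0.072,-1],[0,0,0,0.083,0.101,-0.059,-1],[0,0,0,0.083,0.101,-0.059,-1],[0,0,0,0.083,0.101,-0.059,-1]]]'; python3 -c "
from pad import *
tool(arc(np.arange(-.1,1.15,.1),24))
print(r.read_state()['qpos'].round(2))"
```

```text
clock: 11.5
ee_pos: [529.0, 92.3, 291.5]
ee_rot: [0.782, 0.583, 0.185, 0.119]
contact_force: [-0.4, -0.4, -0.7]
opening: -0.3
grip_force: 0.0
[529.   92.3 291.5]
[530.  85. 292.] [-0.006  0.003 -0.   ]
[525.  80. 292.] [-0.013  0.    -0.003]
[520.  74. 292.] [-0.02  -0.002 -0.005]
[516.  67. 292.] [-0.027 -0.004 -0.007]
[513.  60. 292.] [-0.035 -0.004 -0.008]
[510.  53. 292.] [-0.042 -0.005 -0.01 ]
[509.  46. 292.] [-0.049 -0.004 -0.011]
[507.  38. 292.] [-0.057 -0.003 -0.011]
[507.  31. 292.] [-0.064 -0.001 -0.012]
[508.  23. 292.] [-0.071  0.002 -0.012]
[509.  16. 292.] [-0.078  0.005 -0.011]
[511.   8. 292.] [-0.085  0.009 -0.011]
[513.   1. 292.] [-0.091  0.013 -0.01 ]
[-1.34 -0.1   0.99  2.12  0.32  0.67 -0.83]
```

```bash
python3 -m inch '[[[0,0,0,-0.007,0.002,-0.001,-1],[0,0,0,-0.013,0,-0.003,-1],[0,0,0,-0.02,-0.002,-0.005,-1],[0,0,0,-0.027,-0.004,-0.007,-1],[0,0,0,-0.035,-0.004,-0.008,-1],[0,0,0,-0.042,-0.005,-0.01,-1],[0,0,0,-0.049,-0.004,-0.011,-1],[0,0,0,-0.057,-0.003,-0.011,-1],[0,0,0,-0.064,-0.001,-0.012,-1],[0,0,0,-0.071,0.002,-0.012,-1],[0,0,0,-0.074,0.003,-0.012,-1],[0,0,0,-0.074,0.003,-0.012,-1]]]'; python3 -m inch '[[[0,0,0,-0.003,0.002,0.001,-1],[0,0,0,-0.005,0.003,0.001,-1],[0,0,0,-0.005,0.003,0.001,-1]]]'
```

```text
clock: 12.5
ee_pos: [507.1, 19.9, 291.9]
ee_rot: [0.782, 0.583, 0.185, 0.117]
contact_force: [-0.5, 0.5, -0.4]
opening: -0.0
grip_force: 0.0
clock: 12.75
ee_pos: [509.0, 15.3, 291.5]
ee_rot: [0.781, 0.584, 0.186, 0.117]
contact_force: [1.1, 1.1, 0.5]
opening: -0.0
grip_force: 0.2
```

```bash
python3 -m inch '[[[0,0,0,-0.003,0.002,0,-1],[0,0,0,-0.006,0.004,0,-1],[0,0,0,-0.006,0.004,0,-1]]]'; python3 -m inch '[[[0,0,0,-0.002,0.0015,0,-1],[0,0,0,-0.003,0.002,0,-1],[0,0,0,-0.003,0.002,0,-1]]]'
python3 - <<'E'
from h import *
a=r.capture("scene")[110:260,250:400];b=r.capture("top")[110:210,270:370]
a=cv2.resize(a,None,fx=2.6,fy=2.6,interpolation=2);b=cv2.resize(b,None,fx=3.9,fy=3.9,interpolation=2)
cv2.imwrite("pics/c6.png",np.hstack([a,b])[:,:,::-1])
E
```

```text
clock: 13.0
ee_pos: [511.0, 8.0, 292.3]
ee_rot: [0.782, 0.584, 0.186, 0.117]
contact_force: [0.1, 0.2, 0.0]
opening: 0.0
grip_force: 0.3
clock: 13.25
ee_pos: [511.6, 6.0, 292.5]
ee_rot: [0.781, 0.584, 0.186, 0.117]
contact_force: [-0.6, 4.2, -0.9]
opening: -0.3
grip_force: 1.7
```

View pics/c6.png

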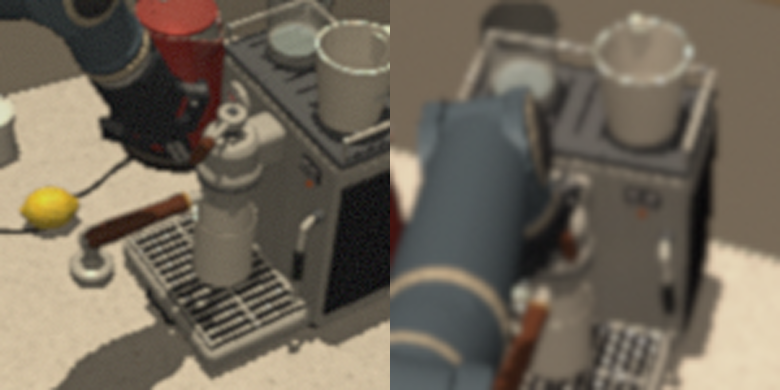

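The knob is over on the right: (205,150) in the left crop, (568,243) in the right. The force has jumped to 4 N, so this is probably the stop. I'll push a little more to confirm, then hold.

```bash
python3 -m inch '[[[0,0,0,-0.002,0.001,0,-1],[0,0,0,-0.003,0.002,0,-1],[0,0,0,-0.003,0.002,0,-1],[0,0,0,-0.003,0.002,0,-1]]]'; python3 -m inch '[[[0,0,0,0,0,0,-1],[0,0,0,0,0,0,-1],[0,0,0,0,0,0,-1],[0,0,0,0,0,0,-1],[0,0,0,0,0,0,-1],[0,0,0,0,0,0,-1],[0,0,0,0,0,0,-1],[0,0,0,0,0,0,-1],[0,0,0,0,0,0,-1],[0,0,0,0,0,0,-1],[0,0,0,0,0,0,-1],[0,0,0,0,0,0,-1]]]'; python3 -c "
from pad import *
print(np.linalg.norm(r.read_state()['contact_force']));tool([[504,22,292],[440,25,292],[440,-75,292],[545,-70,292]]+arc([1.3,1.15],-24))"
```

```text
clock: 13.68
ee_pos: [511.9, 5.4, 292.6]
ee_rot: [0.78, 0.586, 0.186, 0.115]
contact_force: [-2.1, 10.5, -1.4]
opening: -0.3
grip_force: 5.2
clock: 14.68
ee_pos: [511.9, 5.4, 292.6]
ee_rot: [0.78, 0.586, 0.186, 0.115]
contact_force: [-2.4, 11.3, -1.9]
opening: 0.3
grip_force: 5.2
11.67886201893713
[511.9   5.4 292.6]
[504  22 292] [ 0.014 -0.012 -0.002]
[440  25 292] [ 0.001 -0.068 -0.029]
[440 -75 292] [-0.095 -0.04  -0.033]
[545 -70 292] [-0.064  0.05   0.012]
[559. -41. 292.] [-0.033  0.054  0.019]
[548. -37. 292.] [-0.031  0.044  0.014]
```

```bash
for i in 1 2 ; do python3 -m inch '[[[0,0,0,0,0,0,-1],[0,0,0,0,0,0,-1],[0,0,0,0,0,0,-1],[0,0,0,0,0,0,-1],[0,0,0,0,0,0,-1],[0,0,0,0,0,0,-1],[0,0,0,0,0,0,-1],[0,0,0,0,0,0,-1],[0,0,0,0,0,0,-1],[0,0,0,0,0,0,-1],[0,0,0,0,0,0,-1],[0,0,0,0,0,0,-1]]]'|head -1;done;  python3 -m inch '[[[0,0,0,0.007,-0.006,-0.001,-1],[0,0,0,0.014,-0.012,-0.002,-1],[0,0,0,0.01,-0.04,-0.015,-1],[0,0,0,0.001,-0.068,-0.029,-1],[0,0,0,0.001,-0.068,-0.029,-1],[0,0,0,-0.031,-0.059,-0.03,-1],[0,0,0,-0.063,-0.049,-0.031,-1],[0,0,0,-0.095,-0.04,-0.033,-1],[0,0,0,-0.095,-0.04,-0.033,-1],[0,0,0,-0.095,-0.04,-0.033,-1]]]';python3 -c "
from pad import *
tool([[540,-55,292]]);print(r.read_state()['qpos'].round(2))"
```

```text
clock: 15.68
clock: 16.68
clock: 17.52
ee_pos: [440.3, -81.5, 292.5]
ee_rot: [0.783, 0.582, 0.186, 0.118]
contact_force: [0.2, 0.1, 0.8]
opening: -0.4
grip_force: 0.0
[440.3 -81.5 292.5]
[540 -55 292] [0.051 0.078 0.044]
[-0.74 -0.32  0.71  2.25  0.28  0.71 -0.47]
```

```bash
python3 -m inch '[[[0,0,0,0.013,0.02,0.011,-1],[0,0,0,0.026,0.04,0.022,-1],[0,0,0,0.038,0.059,0.033,-1],[0,0,0,0.051,0.078,0.044,-1],[0,0,0,0.051,0.078,0.044,-1],[0,0,0,0.051,0.078,0.044,-1]]]';python3 -c "
from pad import *
tool(arc(np.arange(1.1,-.15,-.1),-24))"
```

```text
clock: 18.02
ee_pos: [540.3, -49.0, 291.0]
ee_rot: [0.78, 0.586, 0.184, 0.118]
contact_force: [-0.5, -0.1, -0.9]
opening: 0.2
grip_force: 0.0
[540.3 -49.  291. ]
[545. -35. 292.] [0.015 0.    0.002]
[539. -31. 292.] [ 0.017 -0.006 -0.001]
[533. -26. 292.] [ 0.02  -0.013 -0.003]
[527. -21. 292.] [ 0.024 -0.019 -0.006]
[522. -15. 292.] [ 0.029 -0.025 -0.007]
[518.  -8. 292.] [ 0.034 -0.03  -0.009]
[515.  -2. 292.] [ 0.039 -0.036 -0.01 ]
[512.   5. 292.] [ 0.045 -0.04  -0.011]
[509.  12. 292.] [ 0.051 -0.044 -0.012]
[508.  20. 292.] [ 0.058 -0.048 -0.012]
[507.  27. 292.] [ 0.065 -0.05  -0.013]
[507.  35. 292.] [ 0.073 -0.052 -0.012]
[508.  43. 292.] [ 0.08  -0.054 -0.012]
```

```bash
python3 -m inch '[[[0,0,0,0.01,-0.003,0,-1],[0,0,0,0.017,-0.008,-0.001,-1],[0,0,0,0.02,-0.013,-0.003,-1],[0,0,0,0.024,-0.019,-0.006,-1],[0,0,0,0.029,-0.025,-0.007,-1],[0,0,0,0.034,-0.03,-0.009,-1],[0,0,0,0.039,-0.036,-0.01,-1],[0,0,0,0.045,-0.04,-0.011,-1],[0,0,0,0.051,-0.044,-0.012,-1],[0,0,0,0.058,-0.048,-0.012,-1],[0,0,0,0.063,-0.05,-0.013,-1],[0,0,0,0.063,-0.05,-0.013,-1]]]'; python3 -m inch '[[[0,0,0,0.003,-0.001,0,-1],[0,0,0,0.005,-0.001,0,-1],[0,0,0,0.005,-0.001,0,-1]]]'; python3 -m inch '[[[0,0,0,0.002,-0.001,0,-1],[0,0,0,0.004,-0.001,0,-1],[0,0,0,0.004,-0.001,0,-1]]]'
```

```text
clock: 19.02
ee_pos: [505.2, 24.1, 292.7]
ee_rot: [0.781, 0.585, 0.186, 0.117]
contact_force: [-0.1, -0.6, -0.2]
opening: 0.1
grip_force: 0.0
clock: 19.27
ee_pos: [506.3, 28.5, 293.0]
ee_rot: [0.781, 0.584, 0.185, 0.117]
contact_force: [-0.5, -0.9, -1.4]
opening: 0.2
grip_force: 0.5
clock: 19.52
ee_pos: [506.7, 32.8, 293.3]
ee_rot: [0.781, 0.584, 0.185, 0.117]
contact_force: [-0.5, -0.3, -1.3]
opening: -0.1
grip_force: 0.4
```

```bash
python3 -m inch '[[[0,0,0,0.002,0,0,-1],[0,0,0,0.004,0,0,-1],[0,0,0,0.004,0,0,-1]]]'|sed -n '2p;4p'; python3 -m inch '[[[0,0,0,0.002,0,0,-1],[0,0,0,0.003,0,0,-1],[0,0,0,0.003,0,0,-1]]]'|sed -n '2p;4p'
```

```text
ee_pos: [507.8, 36.8, 294.0]
contact_force: [-0.4, -1.2, -1.6]
ee_pos: [508.6, 39.5, 294.6]
contact_force: [-0.6, -1.1, -1.3]
```

```bash
python3 -m inch '[[[0,0,0,0.002,-0.001,0,-1],[0,0,0,0.003,-0.001,0.001,-1],[0,0,0,0.003,-0.001,0.001,-1]]]'|sed -n '2p;4p'; python3 -m inch '[[[0,0,0,0.002,0,0,-1],[0,0,0,0.003,0,0.001,-1],[0,0,0,0.003,0,0.001,-1]]]'|sed -n '2p;4p'
```

```text
ee_pos: [509.3, 42.9, 294.2]
contact_force: [0.0, 0.1, 1.0]
ee_pos: [509.8, 43.7, 293.1]
contact_force: [-2.9, -4.9, 2.1]
```

```bash
python3 -m inch '[[[0,0,0,0.001,0,0,-1],[0,0,0,0.001,0,0,-1],[0,0,0,0.001,0,0,-1],[0,0,0,-0.008,0.002,0,-1],[0,0,0,-0.017,0.005,0,-1],[0,0,0,-0.023,-0.023,-0.013,-1],[0,0,0,-0.031,-0.051,-0.027,-1],[0,0,0,-0.06,-0.04,-0.04,-1],[0,0,0,-0.09,-0.025,-0.06,-1],[0,0,0,-0.12,-0.01,-0.08,-1],[0,0,0,-0.12,-0.01,-0.08,-1],[0,0,0,-0.12,-0.01,-0.08,-1]]]'
python3 - <<'E'
from h import *
a=r.capture("scene")[110:260,250:400];b=r.capture("top")[110:210,270:370]
a=cv2.resize(a,None,fx=2.6,fy=2.6,interpolation=2);b=cv2.resize(b,None,fx=3.9,fy=3.9,interpolation=2)
cv2.imwrite("pics/c7.png",np.hstack([a,b])[:,:,::-1])
E
```

```text
clock: 21.52
ee_pos: [437.8, -73.0, 345.0]
ee_rot: [0.784, 0.58, 0.187, 0.119]
contact_force: [-0.6, 0.2, -0.3]
opening: 0.1
grip_force: 0.0
```

View pics/c7.png

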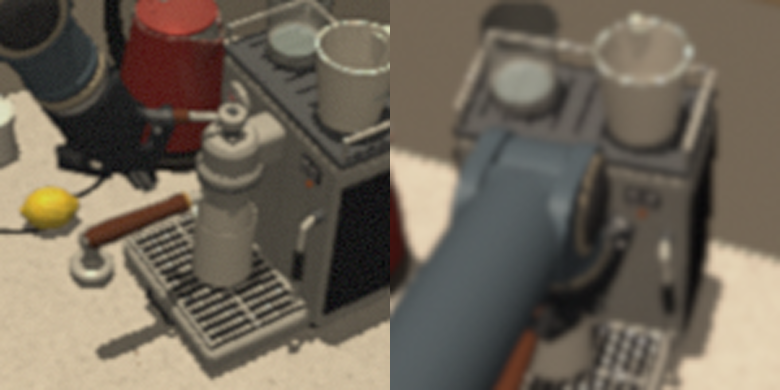

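The paddle is back to the left, with its rod and knob at about (175,116) in the left crop. The handle is unmoved and square, and the arm is clear.

```bash
python3 -m inch '[[[0,0,0,0,0,0,-1],[0,0,0,0,0,0,-1],[0,0,0,0,0,0,-1],[0,0,0,0,0,0,-1],[0,0,0,0,0,0,-1]]]'|head -1; python3 -c "
from rig import r
print(r.close_job())"
```

```text
clock: 22.03
the job is handed in; nothing more can be done
None
```

I handed the job in at 22 s, with no verdict returned: I pushed the handle to about square (within a few hundredths of a rad by the camera fit), held the paddle on its right stop for over 3 s, pushed it back to its left stop and drew the arm clear, with no sign that the mug or other loose things moved.

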